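# Put the loose tools away in a stay-locked toolbox drawer

## Robot

A 6-joint arm with a two-finger parallel gripper is mounted at the origin on the work surface. World frame = base frame: x ahead of the robot, y to its left, z up, the work surface at z = 0. Lengths are in m, angles in rad, forces in N, time in s.
With the tool pointing down it reaches from about 0.25 to 0.725 m from the base axis. Payload 4 kg.
Tool frame: the origin (TCP) lies between the finger pads; the fingertips stand 19 mm ahead of it and the grasp point (between the pads) is the TCP; z points along the fingers, y is the line along which they close (so a half turn about z gives the same grasp; the last joint's range is limited). The gripper opens to 85 mm and grips with 20 to 120 N. Pads are 22 mm wide; open, the fingers measure 114 mm over their backs; the gripper's body (76 mm by 85 mm) begins 54 mm behind the grasp point. The pads swing forward as they close: fully open they stand 13 mm farther back than shut.
Start: joints at [-1.249, 0.241, 0.005, 1.335, 0, 1.571], TCP at [0.158, -0.474, 0.25] pointing down, gripper open.
Joint ranges: [-2.72, 2.72], [-1.05, 1.87], [-1.09, 1.28], [-1.99, 2.15], [-1.42, 1.44], [-3.14, 3.14]. Speed limits (rad/s): [2.79, 2.79, 3.14, 3.14, 3.14, 3.14].

## Interface

Orientations are given as a rotation vector (axis times angle).
In Python, from rig import readout, capture, camera_model, manip gives the robot as it stands.
- The arm moves only by the shell command python3 -m inch 'ROWS' [OPENING] [FORCE]. ROWS is JSON, a list of rows, each a list of 2 entries, a list of its own where there are three numbers: the shift along the world's x, y, z in mm, then the turn, a rotation vector about the world's x, y, z in rad. A call has 1 to 10 rows; each row shifts and turns the commanded pose from where the row before left it; what a row does not reach is not made up. A row lasts 1/10 s, in which the tool goes at most 50 mm and 8.59 degrees, less where a joint would pass 70% of its speed; a pose out of reach is approached as far as the arm can. A call is refused whole if a number of a shift passes 50 or a number of a turn 0.15, either way. A call with a gripper value outside its range is refused whole. OPENING is the finger opening in mm, from 0 to 85.4, set as the call begins (- or left out, the last holds). The fingers move at their own pace and stop on an object; FORCE is the grip in N (left out, the last holds). Time passes only in rows, so rows that do not move let the fingers close. It gives the time, the measured TCP pose, the force, the opening and the grip force at its end, in the units of the state.
- readout.state(): the state, without advancing time (a new reading comes with each control period).
- capture(name): name is "scene" or "top" or "wrist"; returns (picture, depth): 480x640x3 uint8, red, green, blue; 480x640 float32, m along the optical axis (not along the pixel's ray), 0 where there is no reading.
- camera_model(name): a dict with "camera_matrix" (3x3 intrinsics, pixels), "dist" ([k1, k2, p1, p2, k3] as OpenCV has them; the pictures are not rectified), "cam_to_world" (4x4, takes a point from camera to world coordinates); the wrist camera has in their place "T_tool_cam" (4x4, takes a point from camera to tool coordinates, whose origin is the TCP and whose axes are the flange's). Camera axes: x right, y up, looking along -z (the intrinsics and any distortion apply to the point x, -y, -z); pixel columns grow to the right and rows downward; lengths in m; the calibration is good to about 2 mm. A picture is of the moment at which its call begins: read the wrist's pose just before it. camera_model takes no time and is no camera call.
- manip.finish_job(): hands the job in; it is judged then, once.
The state is a dict: "clock": time; "joint_pos": joint angles; "qd": joint speeds; "effort": joint torques, N m; "ee_pos": TCP position; "ee_rot": TCP orientation; "ft_force": force on the tool from outside, world axes, zero at the start; "wrist_torque": the same for the moment, N m; "width": finger opening in m; "finger_force": force on a finger pad.
Only numpy, scipy, OpenCV 4.12 (cv2) and the standard library are available. Lean on these libraries where they do the work, as an engineer would, in place of code of your own. Each camera call takes 0.05 s, during which the arm holds its last target. There are 200 camera calls.

## Task

Put away the hand tools that lie loose around the toolbox (whichever of the screwdriver, pliers, spirit level and adjustable spanner are there): lift the steel stay that locks the drawer well up towards its stop, pull the drawer fully out, and lay every tool inside it. Then push the drawer fully shut and swing the stay all the way down again so that it locks the drawer; leave the mallet and everything else where it is.

Things in the scene. Friction and masses are not known exactly. Their poses are not given: they have to be found in the camera images.
- toolbox: The grey plastic toolbox, fixed: 190 deep (x), 390 wide (y), 110 high (a low folded carry handle on the lid reaches 118). The origin is under its middle; its x axis points horizontally away from the drawer front, to the rear; y along its width; z up. The lid stays shut. The drawer fills it below the lid and slides out along the toolbox's -x; 95 from the origin is the front rim of the lid.
- drawer (a joint): How far the drawer is pulled out along the toolbox's -x, in m: 0 shut, 0.160 at the stop. It slides against about 2 N of friction (plus a little damping) and stays where it is left. With the stay down, the stay's tooth stands in front of the drawer and lets it open 7 mm at most; the drawer is free once the stay's handle is lifted 35 mm. The stay's pivot is stiff (2 to 3 N at its handle), so it stays where it is left.
- drawer_handle (a point): The middle of the drawer's handle, a round black bar 12 thick and 130 long across the drawer (toolbox y), 75 above the table and 45 in front of the drawer's front panel, held at its ends by two brackets with 110 clear between them. It moves with the drawer.
- drawer_in (a point): The middle of the drawer's inner floor, 20 above the table; axes as the toolbox's, moves with the drawer. Inside, the drawer is 168 along x by 348 along y; side walls 55 high above the floor, front panel top 65 above the floor. Fully out, the lid's front rim stands 75 to +x of this point, so 160 of the inner length is open from above; the front panel's inner face is 85 to -x.
- stay_handle (a point): Middle of the handle of the steel stay, a flat bar along the toolbox's -y side, pivoted at the rear by the lid hinge: pivot at x 65, y -203, z 75 in the toolbox frame, axis along its y. The handle, a round bar 14 thick, 60 long, sticks out level along the toolbox's -y. Down: 91 above the table, at toolbox x -100, y -241. It swings up about the pivot through 0.8 rad, to 204 high at the stop.
- screwdriver_mid (a point): A stubby screwdriver with a yellow handle, 135 long: the handle (85 long, 26 thick and wide) takes the -x end and reaches 17 beyond this point, then a thin steel shaft. This point is on the handle. Lies flat; this point is the middle of its length, half-way up; its x axis runs along its length, z up. Absent (None) in some starts.
- pliers_mid (a point): Steel pliers, 135 long, 14 thick: jaws at the +x end, two closed handles towards -x that do not move; 32 wide over both handles here, up to 38 at the handle ends. Lies flat; this point is the middle of its length, half-way up; its x axis runs along its length, z up. Absent (None) in some starts.
- level_mid (a point): An aluminium torpedo spirit level lying flat, 130 long, 44 wide, 22 thick. Lies flat; this point is the middle of its length, half-way up; its x axis runs along its length, z up. Absent (None) in some starts.
- wrench_mid (a point): A dark steel adjustable spanner, 138 long, 12 thick: a shank 18 wide here, a head 40 wide at the +x end. Lies flat; this point is the middle of its length, half-way up; its x axis runs along its length, z up. Absent (None) in some starts.
- mallet: Bystander: a small wooden mallet (head 90 x 50 x 50, handle 170) lying near the front edge. Origin under its head's middle. To be left alone.
- tape_measure: Bystander: a tape measure, 70 x 42 x 66. Origin under its middle. To be left alone.
- tape_roll: Bystander: a roll of paper tape lying flat, 84 across, 45 high. Origin under its middle. To be left alone.
- carton: Bystander: a cardboard carton, 80 x 110 x 50. Origin under its middle. To be left alone.
Not all that is in view belongs to the job. What is shaped like the part that bears screwdriver_mid but turquoise is not meant. Several things look just like the part that bears level_mid: the one meant starts farthest to the robot's left.

How it is judged:
By the outcome, as a careful person would: the job done as asked, in the order asked, and still so for the second after the job is handed in, with the robot touching nothing.
Of screwdriver, pliers, level, wrench only 3 to 4 are there at a start; the rules pass over those that are not, and their reading is None.
At some moment in a run one of screwdriver, pliers, level, wrench may be knocked a few centimetres aside while the robot is not near it.
Once in a run the grip may slacken for a moment while it holds something.
It also fails if it takes over 210 s, if anything falls off the work surface, if the arm or the gripper's body presses on something with over 40 N, if the wrist force passes 120 N, or if a joint passes its speed limit or range.

## Working session

There is one attempt and no reset: what is moved stays moved. The work goes in short steps, Python scripts to look and compute and a shell command to move; the robot and the scene stay as the last step left them, time stands still between calls to the robot, and variables do not carry over. Pictures are saved under pics/ and viewed, at most 14 in all, crops included, and the job is handed in when it is done.

```bash
ls; mkdir -p pics
cat > h.py <<'E'
import numpy as np, cv2
from rig import readout, capture, camera_model, manip
from scipy.spatial.transform import Rotation as R
def snap(n,f=None):
    s=readout.state(); m=camera_model(n); p,d=capture(n)
    if n=='wrist':
        T=np.eye(4);T[:3,:3]=R.from_rotvec(s['ee_rot']).as_matrix();T[:3,3]=s['ee_pos'];C=T@np.array(m['T_tool_cam'])
    else: C=np.array(m['cam_to_world'])
    if f: cv2.imwrite('pics/'+f,p[:,:,::-1])
    return p,d,np.array(m['camera_matrix']),np.array(m['dist']),C
def pts(cam,uv,z=None):
    p,d,K,D,C=cam; uv=np.array(uv,float).reshape(-1,2)
    n=cv2.undistortPoints(uv[:,None],K,D)[:,0]
    r=np.c_[n[:,0],-n[:,1],-np.ones(len(n))]
    if z is None:
        i=uv.round().astype(int); k=d[i[:,1],i[:,0]]
        return (r*k[:,None])@C[:3,:3].T+C[:3,3]
    w=r@C[:3,:3].T
    return C[:3,3]+w*((z-C[2,3])/w[:,2])[:,None]
def cloud(cam):
    v,u=np.mgrid[:480,:640]; return pts(cam,np.c_[u.ravel(),v.ravel()]).reshape(480,640,3)
E
python3 - <<'E'
from h import *
print(readout.state())
for n in ('top','scene'): snap(n,n+'0.png')
E
```

```text
pics
{'clock': 0.0, 'joint_pos': array([-1.24897421e+00,  2.41428244e-01,  3.72579621e-03,  1.33521892e+00,
       -2.49175095e-05,  1.57084996e+00]), 'qd': array([-2.68416098e-05, -1.76423238e-04,  4.47451553e-05, -2.30623580e-03,
        5.19159083e-04, -1.19302752e-03]), 'effort': array([ 1.10022070e-04, -3.72319758e+01,  2.52406186e+01,  1.67542370e-02,
       -1.35186955e-06, -1.64806596e-05]), 'ee_pos': array([ 0.1579516 , -0.47376421,  0.24940591]), 'ee_rot': array([-3.09895559e+00, -5.02919803e-01,  5.73148679e-04]), 'ft_force': array([-0.35287343, -0.36415717, -0.12964518]), 'wrist_torque': array([ 0.00482   ,  0.00497774, -0.03450622]), 'finger_force': 0.0, 'width': 0.08554380277320289}
```

View pics/top0.png

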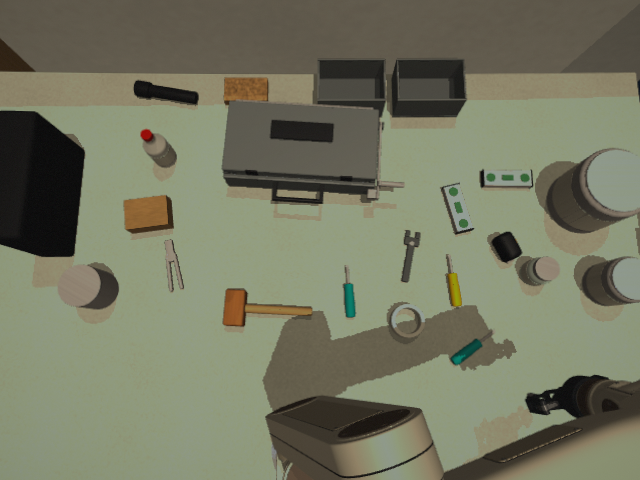

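View pics/scene0.png

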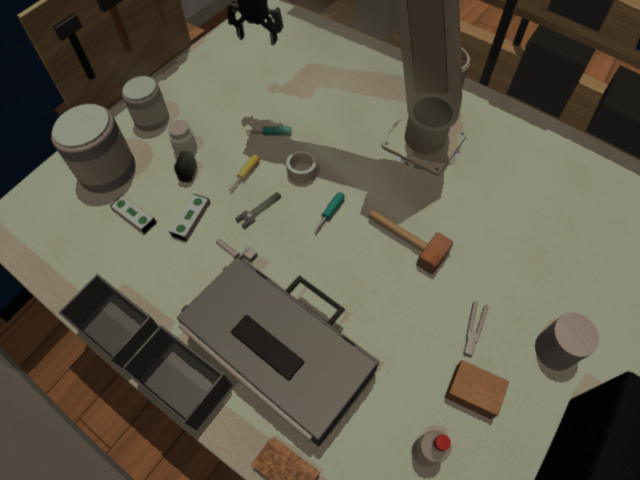

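The top view shows the toolbox at (302,145) with its handle at (298,195) and the stay handle at (392,184).

Candidates:
- **Screwdriver:** yellow (454,280). The turquoise ones at (349,295) and (468,350) are not meant.
- **Level:** (457,208) and (507,178). The left one, (457,208), is meant.
- **Pliers:** (173,265).
- **Wrench:** (410,256).

All four tools are present.

```bash
cat > meas.py <<'E'
from h import *
def boxes(cam,rois,zmin=.005):
    P=cloud(cam); out={}
    for k,(u0,v0,u1,v1) in rois.items():
        m=np.zeros((480,640),np.uint8); m[v0:v1,u0:u1]=(P[v0:v1,u0:u1,2]>zmin)
        cs,_=cv2.findContours(m,0,cv2.CHAIN_APPROX_NONE); c=max(cs,key=cv2.contourArea)
        mm=np.zeros_like(m); cv2.drawContours(mm,[c],-1,1,-1); Q=P[(mm>0)&(P[...,2]>zmin)]
        r=cv2.minAreaRect((Q[:,:2]*1000).astype(np.float32))
        (w,h),a=r[1],r[2]
        if h>w: a+=90
        e=np.array([np.cos(np.radians(a)),np.sin(np.radians(a))]); t=(Q[:,:2]*1000-r[0])@e; n=(Q[:,:2]*1000-r[0])@np.array([-e[1],e[0]])
        wid=[np.ptp(n[s]) if s.sum()>3 else 0 for s in (t<-30,abs(t)<15,t>30)]
        print(k,'c',np.round(r[0]),'size',np.round(r[1]),'ang',round(a,1),'ztop',np.round(np.percentile(Q[:,2],[50,95])*1000),'widths -/0/+',np.round(wid))
        out[k]=r
    return out
E
python3 - <<'E'
from meas import *
c=snap('top'); 
print(pts(c,[[300,260],[500,300],[100,400],[545,130]]).round(4))
boxes(c,dict(level=(438,178,476,238),driver=(442,248,466,310),wrench=(398,226,424,286),pliers=(158,236,188,296),level2=(478,163,536,192),box=(215,95,385,195),mallet=(218,282,318,332),roll=(388,300,428,340)))
P=cloud(c)
s=P[170:200,378:410]; q=s[(s[...,2]>.08)].reshape(-1,3); print('stay',q[:, :2].min(0),q[:,:2].max(0),np.percentile(q[:,2],[5,50,95]))
m=(P[...,2]>.103)&(P[...,2]<.125); m[:, :215]=0;m[:,400:]=0;m[:95]=0;m[200:]=0
r=cv2.minAreaRect((P[m][:,:2]*1000).astype(np.float32));print('lid',r)
big=cv2.resize(c[0][150:350,330:560],None,fx=3,fy=3);cv2.imwrite('pics/crop0.png',big[:,:,::-1])
E
```

```text
[[ 4.610e-01  4.470e-02 -8.000e-04]
 [ 3.572e-01 -4.747e-01 -2.100e-03]
 [ 1.110e-01  5.350e-01 -2.200e-03]
 [ 8.263e-01 -6.307e-01  2.100e-03]]
level c [ 426. -236.] size [128. 554.] ang 141.5 ztop [21. 26.] widths -/0/+ [128.   0.   0.]
driver c [ 313. -214.] size [121. 403.] ang 124.3 ztop [22. 28.] widths -/0/+ [121.   0.   0.]
wrench c [ 376. -163.] size [ 82. 383.] ang 142.3 ztop [11. 15.] widths -/0/+ [82.  0.  0.]
pliers c [340. 221.] size [491. 108.] ang 56.6 ztop [13. 18.] widths -/0/+ [  0.   0. 108.]
level2 c [ 509. -274.] size [114. 727.] ang 126.0 ztop [21. 26.] widths -/0/+ [114.   0.   0.]
box c [592.  43.] size [443. 684.] ang 179.1 ztop [108. 117.] widths -/0/+ [443.   0.   0.]
mallet c [317. 108.] size [262.  92.] ang 80.2 ztop [45. 53.] widths -/0/+ [80. 23. 92.]
roll c [ 300. -139.] size [ 86. 257.] ang 93.3 ztop [43. 49.] widths -/0/+ [86.  0.  0.]
stay [ 0.24948473 -0.22068544] [ 0.68109721 -0.01352546] [0.08355704 0.09502878 0.10117894]
lid ((770.0736694335938, 14.870330810546875), (440.8526916503906, 235.4864959716797), 85.82330322265625)
```

View pics/crop0.png

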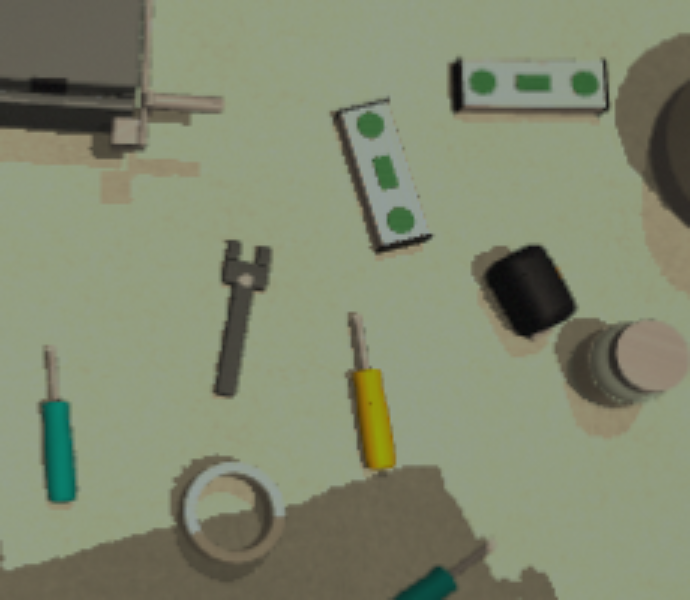

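The crop confirms the choice: yellow driver at crop (375,415), wrench (243,315), left level (383,172). Missing depth pixels spoil the fits, so I'll filter them out.

```bash
sed -i 's/    P=cloud(cam); out={}/    P=cloud(cam); P[cam[1]<=0]=-9; out={}/' meas.py
python3 - <<'E'
from meas import *
c=snap('top'); 
boxes(c,dict(level=(438,178,476,238),driver=(442,248,466,310),wrench=(398,226,424,286),pliers=(158,236,188,296),mallet=(218,282,318,332),roll=(388,300,428,340),blue=(340,260,360,320),handle=(268,186,328,206)))
P=cloud(c);P[c[1]<=0]=-9
s=P[170:200,383:410]; q=s[(s[...,2]>.08)].reshape(-1,3); print('stay',cv2.minAreaRect((q[:,:2]*1000).astype(np.float32)),np.percentile(q[:,2],[5,50,95]))
m=(P[...,2]>.105)&(P[...,2]<.125); m[:, :215]=0;m[:,383:]=0;m[:95]=0;m[200:]=0
print('lid',cv2.minAreaRect((P[m][:,:2]*1000).astype(np.float32)))
# mask-based colours on plane
hsv=cv2.cvtColor(c[0],cv2.COLOR_RGB2HSV)
y=((hsv[...,0]>22)&(hsv[...,0]<32)&(hsv[...,1]>180)).astype(np.uint8)
v,u=np.nonzero(y); v,u=v[u>440],u[u>440]
print('yellow',cv2.minAreaRect((pts(c,np.c_[u,v],.02)[:,:2]*1000).astype(np.float32)))
E
```

```text
level c [ 600. -376.] size [132.  54.] ang 15.2 ztop [21. 25.] widths -/0/+ [54. 46. 46.]
driver c [ 407. -352.] size [133.  31.] ang 8.0 ztop [21. 27.] widths -/0/+ [26. 31.  7.]
wrench c [ 472. -242.] size [ 40. 140.] ang 167.7 ztop [11. 15.] widths -/0/+ [40. 20. 21.]
pliers c [447. 377.] size [133.  40.] ang 10.5 ztop [13. 18.] widths -/0/+ [40. 35. 21.]
mallet c [335. 122.] size [222.  96.] ang 87.8 ztop [44. 53.] widths -/0/+ [24. 22. 96.]
roll c [ 303. -227.] size [82. 83.] ang 118.4 ztop [43. 48.] widths -/0/+ [61. 82. 56.]
blue c [378. -83.] size [134.  25.] ang 4.6 ztop [21. 28.] widths -/0/+ [25. 24.  9.]
handle c [625.  54.] size [159.  54.] ang 86.5 ztop [77. 83.] widths -/0/+ [53. 53. 54.]
stay ((639.7590942382812, -193.82679748535156), (53.73102951049805, 16.1129150390625), 87.5960464477539) [0.0912269  0.0961347  0.10033774]
lid ((755.7279052734375, 40.18580627441406), (391.338134765625, 195.71945190429688), 86.29051971435547)
yellow ((383.17138671875, -355.0111389160156), (83.36929321289062, 18.52690315246582), 6.091853618621826)
```

```bash
python3 -m inch '[[[48,28,-5],[0,0,0.1185]],[[48,28,-5],[0,0,0.1185]],[[48,28,-5],[0,0,0.1185]],[[48,28,-5],[0,0,0.1185]],[[48,28,-5],[0,0,0.1185]],[[48,28,-5],[0,0,0.1185]],[[48,28,-5],[0,0,0.1185]],[[48,28,-5],[0,0,0.1185]],[[48,28,-5],[0,0,0.1185]],[[48,28,-5],[0,0,0.1185]]]' 60
python3 -m inch '[[[0,0,-15],[-0.007,-0.109,0]],[[0,0,-15],[-0.007,-0.109,0]],[[0,0,-15],[-0.007,-0.109,0]],[[0,0,-15],[-0.007,-0.109,0]],[[0,0,0],[0,0,0]]]'
python3 - <<'E'
from h import *
s=readout.state();print(s['clock'],R.from_rotvec(s['ee_rot']).as_matrix().round(3),s['joint_pos'].round(2))
snap('wrist','w1.png')
E
```

```text
clock: 1.2
ee_pos: [0.5898, -0.222, 0.205]
ee_rot: [-2.286, -2.155, 0.001]
ft_force: [0.6, -1.4, 0.7]
width: 0.0598
finger_force: 0.0
clock: 1.7
ee_pos: [0.578, -0.2195, 0.1362]
ee_rot: [2.053, 1.92, 0.415]
ft_force: [-2.1, 0.9, -1.3]
width: 0.0599
finger_force: 0.0
1.7 [[ 0.065  0.911  0.406]
 [ 0.998 -0.062 -0.021]
 [ 0.007  0.407 -0.914]] [-0.43  0.3  -0.32  0.56  0.15  1.23]
```

View pics/w1.png

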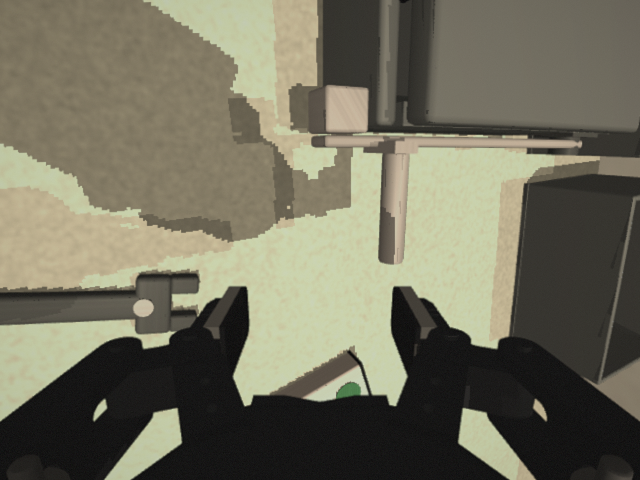

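```bash
python3 -m inch '[[[21,14,1],[0,0,0]],[[21,13,2],[0,0,0]],[[0,0,0],[0,0,0]]]' 
python3 -m inch '[[[7,0,-15],[0,0,0]],[[7,0,-15],[0,0,0]],[[6,0,-16],[0,0,0]],[[0,0,0],[0,0,0]],[[0,0,0],[0,0,0]]]'
python3 - <<'E'
from h import *
c=snap('wrist'); P=cloud(c);P[c[1]<=0]=-9
m=(P[...,2]>.08)&(P[...,2]<.106)&(P[...,1]<-.175)&(P[...,1]>-.24)&(P[...,0]>.55)&(P[...,0]<.7)
print(P[m].mean(0),P[m].min(0),P[m].max(0))
E
```

```text
clock: 2.05
ee_pos: [0.637, -0.1963, 0.1537]
ee_rot: [2.028, 1.909, 0.429]
ft_force: [-0.1, 0.0, 0.5]
width: 0.0599
finger_force: 0.0
clock: 2.55
ee_pos: [0.6519, -0.1971, 0.1039]
ee_rot: [2.035, 1.909, 0.424]
ft_force: [0.0, -1.4, -0.5]
width: 0.0601
finger_force: 0.0
[ 0.6355045  -0.19411021  0.09688481] [ 0.60749053 -0.22064732  0.08003855] [ 0.68683668 -0.175001    0.10598105]
```

```bash
python3 -m inch '[[[-6,0,-5],[0,0,0]],[[-6,0,-6],[0,0,0]],[[0,0,0],[0,0,0]],[[0,0,0],[0,0,0]]]' 
python3 -m inch '[[[0,0,0],[0,0,0]],[[0,0,0],[0,0,0]],[[0,0,0],[0,0,0]],[[0,0,0],[0,0,0]],[[0,0,0],[0,0,0]],[[0,0,0],[0,0,0]]]' 0 30
```

```text
clock: 3.0
ee_pos: [0.6376, -0.1964, 0.0913]
ee_rot: [2.037, 1.91, 0.424]
ft_force: [0.3, -1.2, 0.2]
width: 0.0598
finger_force: 0.0
clock: 3.6
ee_pos: [0.6414, -0.1966, 0.0936]
ee_rot: [2.031, 1.908, 0.429]
ft_force: [5.9, 0.5, -0.8]
width: 0.0127
finger_force: 29.3
```

```bash
python3 -m inch '[[[1.5,0,10],[0,0,0]],[[1.5,0,10],[0,0,0]],[[2.7,0,9.5],[0,0,0]],[[2.7,-0.3,9.5],[0,0,0]],[[3.8,-0.3,9.2],[0,0,0]],[[3.9,-0.3,9.1],[0,0,0]],[[0,0,0],[0,0,0]]]' 
python3 -m inch '[[[4.9,-0.3,8.7],[0,0,0]],[[4.9,-0.3,8.6],[0,0,0]],[[5.9,-0.4,8],[0,0,0]],[[5.9,-0.4,8],[0,0,0]],[[6.8,-0.4,7.2],[0,0,0]],[[6.9,-0.5,7.2],[0,0,0]],[[0,0,0],[0,0,0]],[[0,0,0],[0,0,0]]]'
```

```text
clock: 4.3
ee_pos: [0.6554, -0.1975, 0.1495]
ee_rot: [2.035, 1.91, 0.425]
ft_force: [1.9, -0.1, -2.4]
width: 0.0129
finger_force: 29.8
clock: 5.1
ee_pos: [0.6898, -0.1997, 0.1991]
ee_rot: [2.036, 1.909, 0.425]
ft_force: [-6.0, 0.5, 4.2]
width: 0.0129
finger_force: 30.6
```

```bash
python3 -m inch '[[[0,0,0],[0,0,0]],[[0,0,0],[0,0,0]],[[0,0,0],[0,0,0]],[[-8,0,18],[0,0,0]],[[-8,0,18],[0,0,0]],[[-8,1,19],[0,0,0]],[[0,0,0],[0,0,0]]]' 45
python3 -m inch '[[[-8,30,0],[0.005,0.075,0]],[[-8,35,0],[0.005,0.075,0]],[[-8,35,0],[0.005,0.075,0]],[[-8,35,0],[0.005,0.075,0]],[[-8,35,-20],[0,0,0]],[[-8,35,-30],[0,0,0]],[[-2,35,-30],[0,0,0]],[[0,0,-20],[0,0,0]],[[0,0,0],[0,0,0]],[[0,0,0],[0,0,0]]]' 36
python3 - <<'E'
from h import *
s=readout.state();print(R.from_rotvec(s['ee_rot']).as_matrix().round(3))
c=snap('top'); P=cloud(c);P[c[1]<=0]=-9
v,u=np.nonzero((P[...,2]>.08)&(P[...,1]<-.15)&(P[...,1]>-.23)&(P[...,0]>.5)); q=P[v,u]; print('stay max z',np.percentile(q[:,2],[50,95]),q[:,0].min())
E
```

```text
clock: 5.8
ee_pos: [0.6672, -0.1991, 0.2558]
ee_rot: [2.031, 1.906, 0.428]
ft_force: [1.1, -0.8, 0.6]
width: 0.0449
finger_force: 0.0
clock: 6.8
ee_pos: [0.6157, 0.0414, 0.1509]
ee_rot: [2.217, 2.08, 0.141]
ft_force: [-0.1, 0.4, 0.4]
width: 0.036
finger_force: 0.0
[[ 0.064  0.989  0.134]
 [ 0.998 -0.063 -0.008]
 [ 0.     0.135 -0.991]]
stay max z [0.10348955 0.2021402 ] 0.6484830399989459
```

```bash
python3 -m inch '[[[-10,7,0],[0,0,0]],[[2,0,-15],[0,0,0]],[[2,0,-15],[0,0,0]],[[2,0,-15],[0,0,0]],[[2,0,-15],[0,0,0]],[[2,0,-14],[0,0,0]],[[0,0,0],[0,0,0]],[[0,0,0],[0,0,0]]]' 
python3 -m inch '[[[0,0,0],[0,0,0]],[[0,0,0],[0,0,0]],[[0,0,0],[0,0,0]],[[0,0,0],[0,0,0]],[[0,0,0],[0,0,0]]]' 0 40
```

```text
clock: 7.65
ee_pos: [0.6158, 0.0482, 0.078]
ee_rot: [2.217, 2.078, 0.143]
ft_force: [0.5, -1.2, 0.6]
width: 0.0358
finger_force: 0.0
clock: 8.15
ee_pos: [0.6065, 0.0489, 0.0761]
ee_rot: [2.226, 2.09, 0.124]
ft_force: [-22.1, 1.7, 11.8]
width: 0.0106
finger_force: 39.0
```

```bash
python3 -m inch '[[[-10,0,0],[0,0,0]],[[-18,1,0],[0,0,0]],[[-18,1.2,0],[0,0,0]],[[-18,1.2,0],[0,0,0]],[[-18,1.2,0],[0,0,0]],[[-18,1.2,0],[0,0,0]],[[-18,1.2,0],[0,0,0]],[[-18,1.2,0],[0,0,0]],[[-18,1.2,0],[0,0,0]],[[-10,1,0],[0,0,0]]]'
python3 -m inch '[[[-4,0.3,0],[0,0,0]],[[-2,0,0],[0,0,0]],[[0,0,0],[0,0,0]],[[0,0,0],[0,0,0]]]'
```

```text
clock: 9.15
ee_pos: [0.4491, 0.0591, 0.0763]
ee_rot: [2.219, 2.082, 0.14]
ft_force: [2.2, 1.9, -18.7]
width: 0.0099
finger_force: 38.8
clock: 9.55
ee_pos: [0.4465, 0.0592, 0.0764]
ee_rot: [2.217, 2.079, 0.143]
ft_force: [7.9, 3.0, -25.4]
width: 0.0103
finger_force: 39.5
```

```bash
python3 -m inch '[[[0,0,0],[0,0,0]],[[0,0,0],[0,0,0]],[[-2,0,15],[0,0,0]],[[-3,0,30],[0,0,0]],[[0,0,35],[0.009,0.137,0]],[[0,-30,35],[0,0,-0.1]],[[0,-40,30],[0,0,-0.14]],[[0,-45,0],[0,0,-0.14]],[[0,-45,0],[0,0,-0.14]],[[10,-45,0],[0,0,-0.14]]]' 40
python3 -m inch '[[[10,-45,0],[0,0,-0.14]],[[10,-45,0],[0,0,-0.14]],[[15,-45,0],[0,0,-0.14]],[[20,-40,0],[0,0,-0.14]],[[20,-30,0],[0,0,-0.023]],[[20,-20,0],[0,0,0]],[[25,0,0],[0,0,0]],[[0,0,0],[0,0,0]],[[0,0,0],[0,0,0]]]' 70
python3 - <<'E'
from meas import *
s=readout.state();print(R.from_rotvec(s['ee_rot']).as_matrix().round(3),s['joint_pos'].round(2))
c=snap('top','top1.png'); c=snap('wrist','w2.png')
E
```

```text
clock: 10.55
ee_pos: [0.4514, -0.1481, 0.2189]
ee_rot: [2.847, 1.273, 0.02]
ft_force: [1.0, 0.2, 0.1]
width: 0.0399
finger_force: 0.0
clock: 11.45
ee_pos: [0.5716, -0.3713, 0.2171]
ee_rot: [3.092, 0.411, 0.007]
ft_force: [-0.0, 0.9, 0.4]
width: 0.07
finger_force: 0.0
[[ 0.965  0.261  0.007]
 [ 0.261 -0.965 -0.022]
 [ 0.001  0.023 -1.   ]] [-0.57  0.62  0.49  1.43 -0.01  2.31]
```

View pics/top1.png

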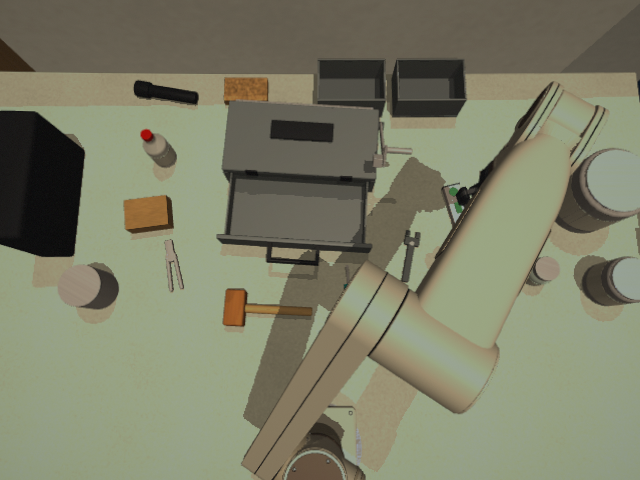

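View pics/w2.png

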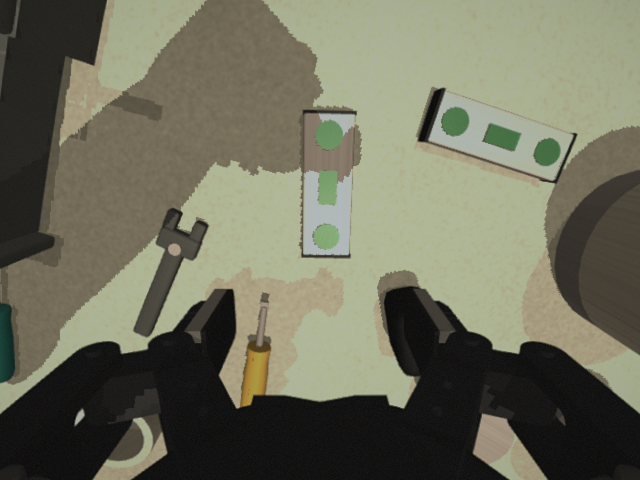

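The drawer is fully open, the stay is raised, and the meant level is at wrist pixel (328,184), aligned with the gripper.

Run:
```python
from meas import *
c=snap('wrist'); boxes(c,dict(level=(290,95,375,270),wrench=(125,195,215,340)))
c=snap('top'); boxes(c,dict(pliers=(158,236,188,296)))
P=cloud(c);P[c[1]<=0]=-9
m=(P[...,2]>.07)&(P[...,2]<.09)&(P[...,0]<.65)&(P[...,1]>-.17)&(P[...,1]<.26)&(P[...,0]>.4); m[:,:200]=0;m[:,385:]=0
print(cv2.minAreaRect((P[m][:,:2]*1000).astype(np.float32)))
m=(P[...,2]>.01)&(P[...,2]<.03);m[:,:225]=0;m[:,370:]=0;m[:170]=0;m[245:]=0
print(cv2.minAreaRect((P[m][:,:2]*1000).astype(np.float32)))
```

```text
level c [ 603. -374.] size [131.  46.] ang 14.1 ztop [24. 25.] widths -/0/+ [46. 44. 45.]
wrench c [ 474. -242.] size [ 41. 138.] ang 168.3 ztop [13. 15.] widths -/0/+ [41. 18. 19.]
pliers c [448. 378.] size [132.  37.] ang 13.1 ztop [13. 17.] widths -/0/+ [37. 30. 23.]
((542.405517578125, 51.48384094238281), (213.60836791992188, 400.4422607421875), 0.22466333210468292)
((583.2039184570312, 54.23829650878906), (381.5767517089844, 182.46524047851562), 87.35198211669922)
```

```bash
python3 -m inch '[[[13,-2,-10],[0,0,0]],[[12,-2,-40],[0,0,0]],[[0,0,-45],[0,0,0]],[[0,0,-45],[0,0,0]],[[0,0,-35],[0,0,0]],[[0,0,0],[0,0,0]],[[0,0,0],[0,0,0]]]'
```

```text
clock: 12.35
ee_pos: [0.5958, -0.3748, 0.0418]
ee_rot: [3.094, 0.41, 0.004]
ft_force: [0.0, -0.6, 1.2]
width: 0.0698
finger_force: 0.0
```

```bash
python3 -m inch '[[[0,0,-10],[0,0,0]],[[0,0,-9],[0,0,0]],[[0,0,0],[0,0,0]]]'
python3 -m inch '[[[0,0,0],[0,0,0]],[[0,0,0],[0,0,0]],[[0,0,0],[0,0,0]],[[0,0,0],[0,0,0]],[[0,0,5],[0,0,0]],[[0,0,20],[0,0,0]],[[0,0,20],[0,0,0]]]' 0 80
```

```text
clock: 12.65
ee_pos: [0.5959, -0.3747, 0.0221]
ee_rot: [3.094, 0.411, 0.005]
ft_force: [0.4, 0.1, -1.0]
width: 0.0699
finger_force: 0.0
clock: 13.35
ee_pos: [0.5948, -0.374, 0.0657]
ee_rot: [3.096, 0.411, -0.0]
ft_force: [0.0, 0.6, -2.0]
width: 0.042
finger_force: 83.3
```

```bash
python3 -m inch '[[[-10,0,45],[0,0,0]],[[-20,0,45],[0,0,0]],[[-20,10,45],[0,0,-0.03]],[[-20,40,0],[0,0,-0.03]],[[-5,43,0],[0,0,-0.03]],[[0,43,0],[0,0,-0.03]],[[0,43,0],[0,0,-0.03]],[[0,43,0],[0,0,-0.03]],[[5,43,0],[0,0,-0.03]],[[10,43,0],[0,0,-0.03]]]'
python3 -m inch '[[[30,3,0],[0,0,-0.03]],[[0,0,0],[0,0,0]],[[0,0,0],[0,0,0]]]'
python3 - <<'E'
from meas import *
s=readout.state();print(s['joint_pos'].round(2)); M=R.from_rotvec(s['ee_rot']).as_matrix();print(np.degrees(np.arctan2(M[1,1],M[0,1])))
c=snap('wrist','w3.png')
E
```

```text
clock: 14.35
ee_pos: [0.5349, -0.0652, 0.2016]
ee_rot: [3.12, 0.035, -0.002]
ft_force: [1.1, -0.3, -1.9]
width: 0.0419
finger_force: 83.2
clock: 14.65
ee_pos: [0.5658, -0.0635, 0.201]
ee_rot: [3.12, -0.008, -0.003]
ft_force: [0.4, -0.5, -3.0]
width: 0.0423
finger_force: 83.3
[-0.1   0.4   0.1   1.27 -0.02  3.05]
-90.28369928138176
```

View pics/w3.png

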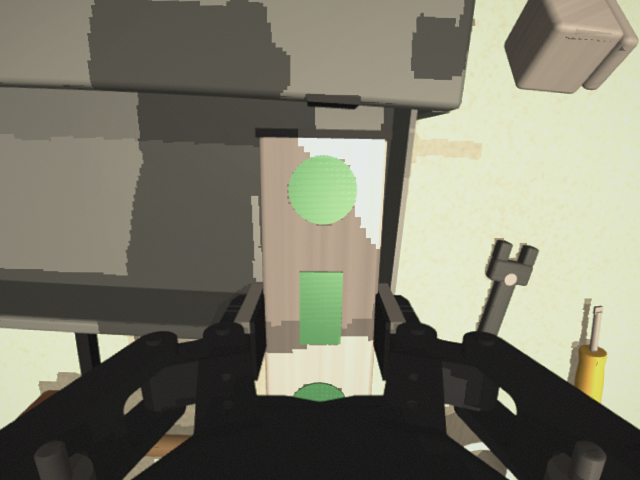

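```bash
python3 -m inch '[[[0,0,-35],[0,0,0]],[[0,0,-40],[0,0,0]],[[0,0,-35],[0,0,0]],[[0,0,-25],[0,0,0]],[[0,0,-15],[0,0,0]],[[0,0,-6],[0,0,0]],[[0,0,0],[0,0,0]],[[0,0,0],[0,0,0]]]'
```

```text
clock: 15.5
ee_pos: [0.5667, -0.0644, 0.047]
ee_rot: [3.12, -0.011, 0.003]
ft_force: [-0.0, -1.0, -2.8]
width: 0.0421
finger_force: 83.3
```

```bash
python3 -m inch '[[[0,0,0],[0,0,0]],[[0,0,0],[0,0,0]],[[0,0,0],[0,0,0]],[[0,0,0],[0,0,0]],[[0,0,10],[0,0,0]],[[0,0,30],[0,0,0]],[[0,0,40],[0,0,0]],[[0,0,40],[0,0,0]],[[0,0,20],[0,0,0]]]' 56
```

```text
clock: 16.4
ee_pos: [0.568, -0.064, 0.191]
ee_rot: [3.12, -0.01, 0.011]
ft_force: [0.5, -0.0, 0.4]
width: 0.0562
finger_force: 0.0
```

```bash
python3 -m inch '[[[-9.4,-17.8,0],[0,0,0.147]],[[-9.4,-17.8,0],[0,0,0.147]],[[-9.4,-17.8,0],[0,0,0.147]],[[-9.4,-17.8,0],[0,0,0.147]],[[-9.4,-17.8,0],[0,0,0.147]],[[-9.4,-17.8,0],[0,0,0.147]],[[-9.4,-17.8,0],[0,0,0.147]],[[-9.4,-17.8,0],[0,0,0.147]],[[-9.4,-17.8,0],[0,0,0.147]],[[-9.4,-17.8,0],[0,0,0.147]]]' 45
python3 -m inch '[[[0,0,0],[0,0,0.147]],[[0,0,0],[0,0,0.147]],[[0,0,0],[0,0,0.147]],[[0,0,0],[0,0,0.147]],[[0,0,0],[0,0,0.147]],[[0,0,0],[0,0,0.147]],[[0,0,0],[0,0,0.147]],[[0,0,0],[0,0,0.147]],[[0,0,0],[0,0,0.147]],[[0,0,0],[0,0,0.147]]]'
python3 - <<'E'
from meas import *
s=readout.state();print(s['joint_pos'].round(2)); M=R.from_rotvec(s['ee_rot']).as_matrix();print(s['ee_pos'],M[:,2],np.degrees(np.arctan2(M[1,1],M[0,1])))
c=snap('wrist','w4.png')
P=cloud(c);P[c[1]<=0]=-9;Z=P[...,2]
n,l,st,ce=cv2.connectedComponentsWithStats(((Z>.006)&(Z<.06)).astype(np.uint8))
for i in range(1,n):
    if st[i,4]>300: print(st[i],P[l==i].mean(0).round(3))
E
```

```text
clock: 17.4
ee_pos: [0.4718, -0.2426, 0.1869]
ee_rot: [2.318, 2.096, 0.023]
ft_force: [0.8, -0.4, 0.3]
width: 0.0448
finger_force: 0.0
clock: 18.4
ee_pos: [0.4723, -0.2419, 0.1868]
ee_rot: [0.316, 3.123, 0.033]
ft_force: [0.3, 0.6, -0.5]
width: 0.0449
finger_force: 0.0
[-0.48  0.34 -0.03  1.21  0.02 -0.28]
[ 0.47227926 -0.24190369  0.18681337] [ 0.00444669  0.02055776 -0.99977878] 78.45161043387706
[  0   0  35  47 617] [ 0.273 -0.432  0.016]
[ 225    0  124   67 3512] [ 0.334 -0.231  0.039]
[ 461    0   50  159 4058] [ 0.373 -0.086  0.022]
[ 122   91   84  163 4130] [ 0.393 -0.35   0.023]
[ 293  141   45  157 3995] [ 0.478 -0.243  0.013]
[ 440  181  200  163 4845] [ 0.513 -0.092  0.039]
[  499   219   141   180 20533] [ 0.59  -0.026  0.031]
[   0  259   95  101 4067] [ 0.487 -0.47   0.037]
[447 404  18  43 554] [ 0.685 -0.15   0.039]
[120 435  51  45 730] [ 0.677 -0.459  0.021]
```

View pics/w4.png

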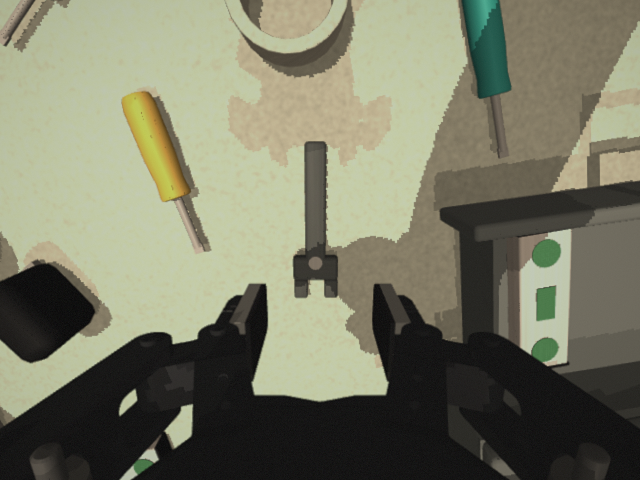

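The level lies in the drawer at wrist pixel (545,290), and the wrench is aligned under the gripper at (315,220).

```bash
python3 -m inch '[[[2,0,-35],[0,0,0]],[[0,0,-45],[0,0,0]],[[0,0,-45],[0,0,0]],[[0,0,-25],[0,0,0]],[[0,0,-10],[0,0,0]],[[0,0,-5],[0,0,0]],[[0,0,0],[0,0,0]],[[0,0,0],[0,0,0]]]'
python3 -m inch '[[[0,0,0],[0,0,0]],[[0,0,0],[0,0,0]],[[0,0,0],[0,0,0]],[[0,0,0],[0,0,0]],[[0,0,0],[0,0,0]]]' 0 80
```

```text
clock: 19.25
ee_pos: [0.4756, -0.2426, 0.0227]
ee_rot: [0.326, 3.12, 0.031]
ft_force: [0.5, -0.4, 0.1]
width: 0.0452
finger_force: 0.0
clock: 19.75
ee_pos: [0.4751, -0.2425, 0.0226]
ee_rot: [0.326, 3.12, 0.031]
ft_force: [-1.6, 0.2, 5.1]
width: 0.015
finger_force: 78.6
```

```bash
python3 -m inch '[[[0,0,20],[0,0,0]],[[0,0,45],[0,0,0]],[[0,0,45],[0,0,0]],[[0,30,45],[0,0,0.02]],[[10,40,12],[0,0,0.02]],[[15,40,0],[0,0,0.02]],[[20,40,0],[0,0,0.02]],[[20,40,0],[0,0,0.02]],[[20,40,0],[0,0,0.02]],[[19,36,0],[0,0,0.02]]]'
python3 -m inch '[[[0,0,0],[0,0,0]],[[0,0,-20],[0,0,0]],[[0,0,-40],[0,0,0]],[[0,0,-35],[0,0,0]],[[0,0,-25],[0,0,0]],[[0,0,-15],[0,0,0]],[[0,0,-8],[0,0,0]],[[0,0,0],[0,0,0]],[[0,0,0],[0,0,0]]]'
```

```text
clock: 20.75
ee_pos: [0.5784, 0.0239, 0.1847]
ee_rot: [0.104, 3.14, 0.033]
ft_force: [1.0, -0.6, -3.1]
width: 0.0155
finger_force: 79.0
clock: 21.65
ee_pos: [0.579, 0.0213, 0.0426]
ee_rot: [0.107, 3.137, 0.033]
ft_force: [0.1, 0.0, 1.1]
width: 0.0151
finger_force: 79.4
```

```bash
python3 -m inch '[[[0,0,0],[0,0,0]],[[0,0,0],[0,0,0]],[[0,0,0],[0,0,0]],[[0,0,15],[0,0,0]],[[0,0,45],[0,0,0]],[[0,0,45],[0,0,0]],[[0,-10,45],[0,0,0]],[[-10,-40,0],[0,0,0.02]],[[-20,-45,0],[0,0,0.03]],[[-20,-45,0],[0,0,0.03]]]' 36
python3 -m inch '[[[-20,-45,0],[0,0,0.03]],[[-20,-45,0],[0,0,0.03]],[[-20,-45,0],[0,0,0.03]],[[-25,-45,0],[0,0,0.03]],[[-30,-35,0],[0,0,0]],[[-19,-15,0],[0,0,0]],[[0,0,0],[0,0,0]],[[0,0,0],[0,0,0]]]' 55
python3 - <<'E'
from meas import *
s=readout.state(); M=R.from_rotvec(s['ee_rot']).as_matrix();print(M[:,2],np.degrees(np.arctan2(M[1,1],M[0,1])))
c=snap('wrist')
P=cloud(c);P[c[1]<=0]=-9
hsv=cv2.cvtColor(c[0],cv2.COLOR_RGB2HSV)
y=((hsv[...,0]>18)&(hsv[...,0]<34)&(hsv[...,1]>150)).astype(np.uint8)
n,l,st,ce=cv2.connectedComponentsWithStats(y); i=1+np.argmax(st[1:,4]); q=P[(l==i)&(P[...,2]>0)]
print(st[i],cv2.minAreaRect((q[:,:2]*1000).astype(np.float32)),np.percentile(q[:,2],95))
c=snap('top','top2.png'); boxes(c,dict(driver=(442,248,466,310),pliers=(158,236,188,296)))
E
```

```text
clock: 22.65
ee_pos: [0.5279, -0.1191, 0.1921]
ee_rot: [-0.024, 3.141, 0.033]
ft_force: [0.5, -0.1, -0.5]
width: 0.0364
finger_force: 0.0
clock: 23.45
ee_pos: [0.3947, -0.347, 0.1916]
ee_rot: [0.205, -3.133, -0.034]
ft_force: [0.0, 0.3, 0.2]
width: 0.0547
finger_force: 0.0
[-0.00295404  0.02150466 -0.99976438] 97.50077316886846
[ 294  160   30  101 2699] ((385.1842041015625, -353.6741638183594), (83.75041961669922, 24.1306095123291), 6.344080448150635) 0.027497364459585047
driver c [ 352. -301.] size [ 96. 244.] ang 139.7 ztop [231. 656.] widths -/0/+ [93. 22.  3.]
pliers c [449. 380.] size [136.  42.] ang 13.5 ztop [13. 17.] widths -/0/+ [42. 35. 23.]
```

View pics/top2.png

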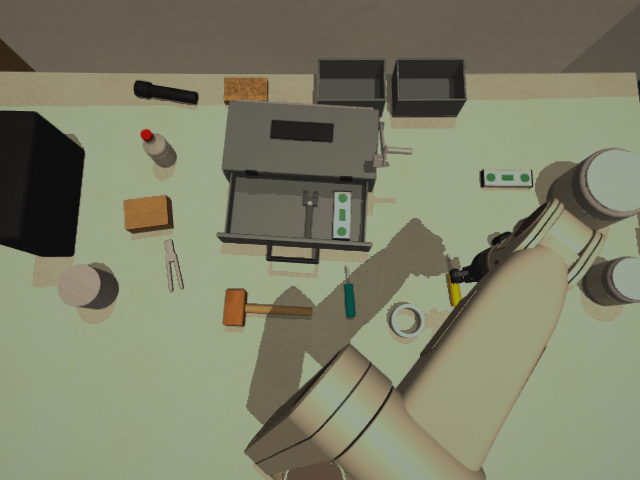

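Wrench (310,212) and level (342,215) lie in the drawer. The yellow driver is now under the gripper.

```bash
python3 -m inch '[[[-4,-6,-30],[0,0,0]],[[0,0,-45],[0,0,0]],[[0,0,-45],[0,0,0]],[[0,0,-30],[0,0,0]],[[0,0,-12],[0,0,0]],[[0,0,-6],[0,0,0]],[[0,0,0],[0,0,0]],[[0,0,0],[0,0,0]]]'
python3 -m inch '[[[0,0,0],[0,0,0]],[[0,0,0],[0,0,0]],[[0,0,0],[0,0,0]],[[0,0,0],[0,0,0]],[[0,0,20],[0,0,0]],[[0,0,45],[0,0,0]],[[0,0,45],[0,0,0]],[[0,0,45],[0,0,0]],[[0,0,10],[0,0,0]],[[0,0,0],[0,0,0]]]' 0 80
```

```text
clock: 24.35
ee_pos: [0.3923, -0.3537, 0.0252]
ee_rot: [-0.209, 3.134, 0.03]
ft_force: [0.0, -0.3, 0.1]
width: 0.0549
finger_force: 0.0
clock: 25.35
ee_pos: [0.3919, -0.354, 0.1911]
ee_rot: [-0.207, 3.133, 0.027]
ft_force: [0.5, -0.2, -1.4]
width: 0.024
finger_force: 78.5
```

```bash
python3 -m inch '[[[10,20,0],[0,0,-0.019]],[[14,40,0],[0,0,-0.019]],[[14,40,0],[0,0,-0.019]],[[14,40,0],[0,0,-0.019]],[[14,40,0],[0,0,-0.019]],[[14,40,0],[0,0,-0.019]],[[14,40,0],[0,0,-0.019]],[[14,40,0],[0,0,-0.019]],[[14,40,0],[0,0,-0.019]],[[14,40,0],[0,0,-0.019]]]'
python3 -m inch '[[[14,38,0],[0,0,0]],[[14,30,0],[0,0,0]],[[10,8,0],[0,0,0]],[[0,0,0],[0,0,0]],[[0,0,-30],[0,0,0]],[[0,0,-45],[0,0,0]],[[0,0,-25],[0,0,0]],[[0,0,0],[0,0,0]],[[0,0,0],[0,0,0]]]'
```

```text
clock: 26.35
ee_pos: [0.5256, 0.0287, 0.1858]
ee_rot: [-0.092, -3.135, -0.033]
ft_force: [0.3, -1.0, -0.3]
width: 0.0243
finger_force: 78.4
clock: 27.25
ee_pos: [0.5637, 0.1021, 0.0878]
ee_rot: [-0.092, -3.137, -0.032]
ft_force: [0.3, 0.8, -0.3]
width: 0.0244
finger_force: 78.6
```

```bash
python3 -m inch '[[[0,0,-20],[0,0,0]],[[0,0,-14],[0,0,0]],[[0,0,-6],[0,0,0]],[[0,0,0],[0,0,0]],[[0,0,0],[0,0,0]]]'
python3 -m inch '[[[0,0,0],[0,0,0]],[[0,0,0],[0,0,0]],[[0,0,0],[0,0,0]],[[0,0,0],[0,0,0]],[[0,0,15],[0,0,0]],[[0,0,40],[0,0,0]],[[0,0,45],[0,0,0]],[[-10,10,45],[0,0,0]],[[-20,40,0],[0,0,0]],[[-20,45,0],[0,0,0]]]' 42
```

```text
clock: 27.75
ee_pos: [0.5658, 0.1031, 0.05]
ee_rot: [0.091, 3.138, 0.034]
ft_force: [-0.1, -0.3, -0.6]
width: 0.0243
finger_force: 78.6
clock: 28.75
ee_pos: [0.5161, 0.1984, 0.1961]
ee_rot: [0.096, 3.135, 0.036]
ft_force: [0.4, -0.1, -0.5]
width: 0.0419
finger_force: 0.0
```

```bash
python3 -m inch '[[[-12,35,0],[0,0,0.058]],[[-14,35,0],[0,0,0.058]],[[-14,35,0],[0,0,0.058]],[[-14,40,0],[0,0,0.058]],[[-14,35,0],[0,0,0.058]],[[0,0,0],[0,0,0]],[[0,0,0],[0,0,0]]]' 62
python3 - <<'E'
from meas import *
s=readout.state(); M=R.from_rotvec(s['ee_rot']).as_matrix();print(M[:,2],np.degrees(np.arctan2(M[1,1],M[0,1])))
c=snap('wrist','w5.png')
P=cloud(c);P[c[1]<=0]=-9;Z=P[...,2]
n,l,st,ce=cv2.connectedComponentsWithStats(((Z>.006)&(Z<.06)).astype(np.uint8))
for i in range(1,n):
    if st[i,4]>500: print(st[i],cv2.minAreaRect((P[l==i][:,:2]*1000).astype(np.float32)))
E
```

```text
clock: 29.45
ee_pos: [0.4463, 0.3788, 0.1933]
ee_rot: [0.366, -3.117, -0.032]
ft_force: [-0.0, 0.4, 0.3]
width: 0.0619
finger_force: 0.0
[-0.00558336  0.0199081  -0.99978622] 103.41191101276972
[    0     0   177   105 11126] ((356.4599914550781, 183.8415069580078), (75.91848754882812, 127.81230163574219), 16.476526260375977)
[ 293  145   44  152 3675] ((450.2237243652344, 378.0191650390625), (134.3084259033203, 36.09025192260742), 11.942310333251953)
[ 476  145  100  119 3617] ((385.82086181640625, 530.7403564453125), (34.86174392700195, 94.51026916503906), 89.42729949951172)
[   0  211  160  131 4680] ((515.0379638671875, 196.17205810546875), (152.669921875, 81.36971282958984), 50.85919952392578)
[   0  267   95  153 9520] ((617.1109619140625, 153.17247009277344), (87.36843872070312, 132.53375244140625), 86.63619232177734)
[ 545  306   95   70 3168] ((479.8276672363281, 664.9714965820312), (41.090675354003906, 94.6093521118164), 32.66151809692383)
[ 289  323  121   83 7784] ((567.2308959960938, 437.9546203613281), (51.821163177490234, 103.09796905517578), 7.794919013977051)
[490 437  43  43 987] ((653.3729248046875, 635.806884765625), (48.90289306640625, 3.9661126136779785), 0.7900328636169434)
```

View pics/w5.png

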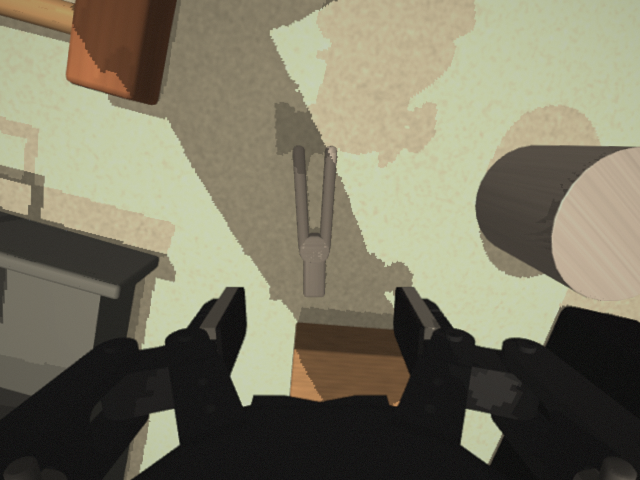

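The pliers are at (315,225), jaws towards the carton, aligned between the fingers.

```bash
python3 -m inch '[[[4,-1,-35],[0,0,0]],[[0,0,-45],[0,0,0]],[[0,0,-45],[0,0,0]],[[0,0,-30],[0,0,0]],[[0,0,-12],[0,0,0]],[[0,0,-4],[0,0,0]],[[0,0,0],[0,0,0]],[[0,0,0],[0,0,0]]]'
python3 -m inch '[[[0,0,0],[0,0,0]],[[0,0,0],[0,0,0]],[[0,0,0],[0,0,0]],[[0,0,0],[0,0,0]],[[0,0,20],[0,0,0]],[[0,0,45],[0,0,0]],[[0,0,45],[0,0,0]],[[0,0,45],[0,0,0]],[[0,0,10],[0,0,0]],[[0,0,0],[0,0,0]]]' 0 80
```

```text
clock: 30.3
ee_pos: [0.4525, 0.3779, 0.0246]
ee_rot: [-0.363, 3.12, 0.036]
ft_force: [0.0, 0.4, 0.8]
width: 0.0617
finger_force: 0.0
clock: 31.3
ee_pos: [0.4519, 0.378, 0.1902]
ee_rot: [-0.364, 3.119, 0.038]
ft_force: [-0.5, -0.1, -2.0]
width: 0.0282
finger_force: 79.8
```

```bash
python3 -m inch '[[[8,-15,0],[0,0,-0.05]],[[20,-30,0],[0,0,-0.05]],[[25,-40,0],[0,0,-0.05]],[[25,-40,0],[0,0,-0.05]],[[25,-40,0],[0,0,-0.05]],[[25,-30,0],[0,0,-0.048]],[[10,-10,0],[0,0,0]],[[0,0,0],[0,0,0]],[[0,0,0],[0,0,0]]]'
python3 -m inch '[[[0,0,-30],[0,0,0]],[[0,0,-45],[0,0,0]],[[0,0,-35],[0,0,0]],[[0,0,-22],[0,0,0]],[[0,0,-8],[0,0,0]],[[0,0,0],[0,0,0]],[[0,0,0],[0,0,0]]]'
```

```text
clock: 32.2
ee_pos: [0.5876, 0.1717, 0.1853]
ee_rot: [-0.104, -3.135, -0.032]
ft_force: [0.2, 1.0, -1.6]
width: 0.0285
finger_force: 79.8
clock: 32.9
ee_pos: [0.589, 0.1733, 0.0484]
ee_rot: [0.101, 3.139, 0.034]
ft_force: [0.1, 0.7, -2.0]
width: 0.0279
finger_force: 79.8
```

```bash
python3 -m inch '[[[0,0,-3],[0,0,0]],[[0,0,0],[0,0,0]]]'
python3 -m inch '[[[0,0,0],[0,0,0]],[[0,0,0],[0,0,0]],[[0,0,0],[0,0,0]],[[0,0,0],[0,0,0]],[[0,0,15],[0,0,0]],[[0,0,40],[0,0,0]],[[0,0,45],[0,0,0]],[[-30,0,30],[0,0,0]],[[-50,-20,0],[0,0,0]],[[-50,-30,0],[0,0,0]]]' 46
python3 -m inch '[[[-50,-50,0],[0,0,0]],[[-50,-20,0],[0,0,0]],[[-40,0,0],[0,0,0]],[[0,0,0],[0,0,0]]]' 36
python3 - <<'E'
from meas import *
c=snap('top','top3.png')
E
```

```text
clock: 33.1
ee_pos: [0.5891, 0.1725, 0.045]
ee_rot: [0.103, 3.139, 0.034]
ft_force: [0.1, -0.3, -2.3]
width: 0.0277
finger_force: 79.8
clock: 34.1
ee_pos: [0.4693, 0.1283, 0.176]
ee_rot: [0.1, 3.136, 0.035]
ft_force: [0.2, -0.4, 0.5]
width: 0.0458
finger_force: 0.0
clock: 34.5
ee_pos: [0.3418, 0.0727, 0.1738]
ee_rot: [-0.104, -3.135, -0.032]
ft_force: [1.0, 0.7, -0.2]
width: 0.0358
finger_force: 0.0
```

View pics/top3.png

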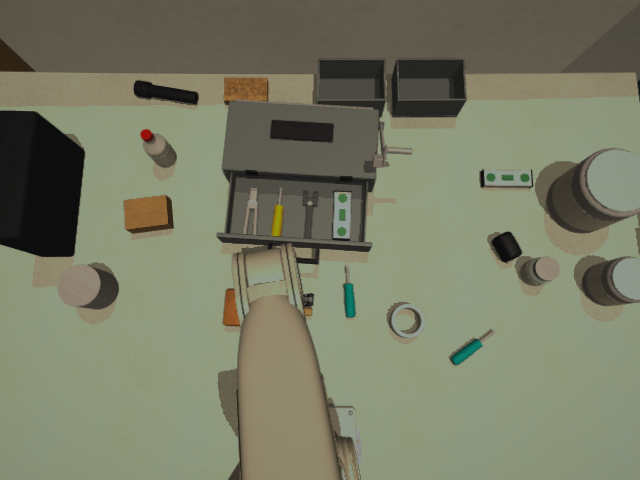

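All four tools lie inside the drawer: pliers (251,210), driver (279,212), wrench (310,212) and level (342,215). Next I push the drawer shut with closed fingers against the bar.

```bash
python3 -m inch '[[[35,-7,0],[0,0,0]],[[31,-7,-10],[0,0,0]],[[0,0,-40],[0,0,0]],[[0,0,-30],[0,0,0]],[[0,0,-16],[0,0,0]],[[0,0,0],[0,0,0]],[[0,0,0],[0,0,0]]]' 0 40
python3 -m inch '[[[15,-1,0],[0,0,0]],[[20,-1.3,0],[0,0,0]],[[20,-1.3,0],[0,0,0]],[[20,-1.3,0],[0,0,0]],[[20,-1.3,0],[0,0,0]],[[20,-1.3,0],[0,0,0]],[[20,-1.3,0],[0,0,0]],[[15,-1,0],[0,0,0]],[[15,-1,0],[0,0,0]]]'
```

```text
clock: 35.25
ee_pos: [0.415, 0.0601, 0.0788]
ee_rot: [0.103, 3.139, 0.034]
ft_force: [-0.5, 0.5, 0.8]
width: -0.0006
finger_force: 0.0
clock: 36.15
ee_pos: [0.5796, 0.0494, 0.0799]
ee_rot: [0.103, 3.139, 0.034]
ft_force: [-3.6, -0.7, 0.1]
width: -0.0001
finger_force: 1.5
```

```bash
python3 -m inch '[[[5,-0.3,0],[0,0,0]],[[5,-0.3,0],[0,0,0]],[[3,0,0],[0,0,0]],[[0,0,0],[0,0,0]]]'
```

```text
clock: 36.55
ee_pos: [0.5895, 0.0487, 0.079]
ee_rot: [-0.103, -3.136, -0.034]
ft_force: [-5.8, -0.6, 4.9]
width: 0.0006
finger_force: 3.3
```

Advance gently until the stop is felt.

```bash
python3 -m inch '[[[3,0,0],[0,0,0]],[[3,0,0],[0,0,0]],[[0,0,0],[0,0,0]],[[0,0,0],[0,0,0]]]'
python3 -m inch '[[[3,0,0],[0,0,0]],[[2,0,0],[0,0,0]],[[0,0,0],[0,0,0]],[[0,0,0],[0,0,0]]]'
```

```text
clock: 36.95
ee_pos: [0.5899, 0.0487, 0.0787]
ee_rot: [-0.102, -3.125, -0.033]
ft_force: [-19.2, -0.1, 14.4]
width: -0.0001
finger_force: 9.9
clock: 37.35
ee_pos: [0.5901, 0.0488, 0.0782]
ee_rot: [-0.101, -3.115, -0.033]
ft_force: [-29.9, -0.1, 20.2]
width: -0.0001
finger_force: 15.4
```

```bash
python3 -m inch '[[[-15,0,0],[0,0,0]],[[-20,0,0],[0,0,0]],[[0,0,45],[0,0,0]],[[0,0,45],[0,0,-0.143]],[[0,0,45],[0,0,-0.143]],[[5,-10,45],[0,0,-0.143]],[[10,-30,0],[0,0,-0.143]],[[10,-35,0],[0,0,-0.143]],[[10,-35,0],[0,0,-0.143]],[[10,-35,0],[0,0,-0.143]]]' 45
python3 -m inch '[[[10,-35,0],[0,0,-0.143]],[[10,-35,0],[0,0,-0.143]],[[10,-30,0],[0,0,-0.143]],[[10,-5,0],[0,0,-0.143]],[[0,0,0],[-0.007,-0.109,0]],[[0,0,0],[-0.007,-0.109,0]],[[0,0,0],[-0.007,-0.109,0]],[[0,0,0],[-0.007,-0.109,0]],[[0,0,0],[0,0,0]],[[0,0,0],[0,0,0]]]'
python3 - <<'E'
from h import *
s=readout.state();print(s['joint_pos'].round(2),R.from_rotvec(s['ee_rot']).as_matrix().round(3))
c=snap('wrist','w6.png'); P=cloud(c);P[c[1]<=0]=-9
m=(P[...,2]>.17)&(P[...,2]<.22)&(P[...,0]>.6)&(P[...,1]<-.17)&(P[...,1]>-.24)
print(m.sum(),P[m].mean(0),P[m].min(0),P[m].max(0))
E
```

```text
clock: 38.35
ee_pos: [0.6132, -0.0976, 0.2597]
ee_rot: [1.598, 2.69, 0.03]
ft_force: [0.8, -0.5, 0.7]
width: 0.0449
finger_force: 0.0
clock: 39.35
ee_pos: [0.6524, -0.2015, 0.2596]
ee_rot: [2.028, 1.895, 0.443]
ft_force: [1.1, -0.2, 0.9]
width: 0.0447
finger_force: 0.0
[-0.35  0.29 -0.01  0.83  0.13  1.32] [[ 0.068  0.895  0.44 ]
 [ 0.998 -0.061 -0.028]
 [ 0.002  0.441 -0.897]]
2138 [ 0.69097047 -0.19554715  0.20009818] [ 0.68474312 -0.22336833  0.19216834] [ 0.70138747 -0.17004288  0.20374432]
```

View pics/w6.png

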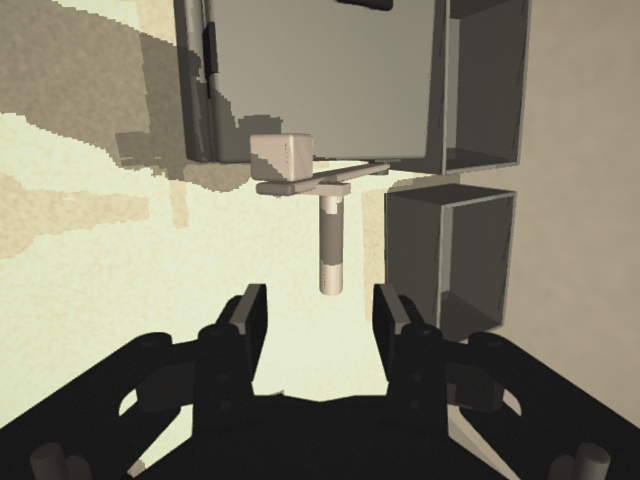

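The raised stay handle is at (331,245), between the fingers' lines. I go in along the tool axis and grip it.

```bash
python3 -m inch '[[[8,4,0],[0,0,0]],[[8,-0.5,-16],[0,0,0]],[[8,-0.5,-16],[0,0,0]],[[8,-0.5,-16],[0,0,0]],[[6,-0.5,-14],[0,0,0]],[[0,0,0],[0,0,0]],[[0,0,0],[0,0,0]]]'
python3 -m inch '[[[0,0,0],[0,0,0]],[[0,0,0],[0,0,0]],[[0,0,0],[0,0,0]],[[0,0,0],[0,0,0]],[[0,0,0],[0,0,0]]]' 0 30
```

```text
clock: 40.1
ee_pos: [0.6917, -0.1994, 0.1964]
ee_rot: [2.027, 1.895, 0.444]
ft_force: [-0.3, 0.4, 0.7]
width: 0.0445
finger_force: 0.0
clock: 40.6
ee_pos: [0.691, -0.1998, 0.1979]
ee_rot: [2.026, 1.893, 0.445]
ft_force: [-3.8, -0.8, 4.6]
width: 0.0129
finger_force: 29.4
```

Reverse the arc.

```bash
python3 -m inch '[[[-6.9,0.5,-7.2],[0,0,0]],[[-6.8,0.4,-7.2],[0,0,0]],[[-5.9,0.4,-8],[0,0,0]],[[-5.9,0.4,-8],[0,0,0]],[[-4.9,0.3,-8.6],[0,0,0]],[[-4.9,0.3,-8.7],[0,0,0]],[[0,0,0],[0,0,0]]]' 
python3 -m inch '[[[-3.9,0.3,-9.1],[0,0,0]],[[-3.8,0.3,-9.2],[0,0,0]],[[-2.7,0.3,-9.5],[0,0,0]],[[-2.7,0,-9.5],[0,0,0]],[[-1.5,0,-10],[0,0,0]],[[-1.5,0,-10],[0,0,0]],[[0,0,0],[0,0,0]],[[0,0,0],[0,0,0]]]'
```

```text
clock: 41.3
ee_pos: [0.6545, -0.1973, 0.1463]
ee_rot: [2.029, 1.895, 0.442]
ft_force: [5.2, -2.7, -4.9]
width: 0.0131
finger_force: 29.5
clock: 42.1
ee_pos: [0.6412, -0.1968, 0.0936]
ee_rot: [2.023, 1.891, 0.447]
ft_force: [2.1, -2.3, 7.7]
width: 0.0129
finger_force: 31.5
```

```bash
python3 -m inch '[[[0,0,-3],[0,0,0]],[[0,0,-3],[0,0,0]],[[0,0,0],[0,0,0]],[[0,0,0],[0,0,0]]]'
```

```text
clock: 42.5
ee_pos: [0.6421, -0.1973, 0.0915]
ee_rot: [2.02, 1.888, 0.45]
ft_force: [-9.7, -0.6, 25.8]
width: 0.0133
finger_force: 34.8
```

```bash
python3 -m inch '[[[0,0,0],[0,0,0]],[[0,0,0],[0,0,0]],[[0,0,0],[0,0,0]],[[-8,0,17],[0,0,0]],[[-16,0,34],[0,0,0]],[[-16,0,34],[0,0,0]],[[-40,-10,30],[0,0,0]],[[-50,-10,0],[0,0,0]],[[-50,-20,0],[0,0,0]],[[-50,-20,0],[0,0,0]]]' 50
python3 -m inch '[[[-50,-20,0],[0,0,0]],[[-50,-20,0],[0,0,0]],[[0,0,0],[0,0,0]]]'
python3 - <<'E'
from meas import *
c=snap('top','top4.png'); P=cloud(c);P[c[1]<=0]=-9
s=P[165:200,383:410]; q=s[(s[...,2]>.08)].reshape(-1,3); print('stay',cv2.minAreaRect((q[:,:2]*1000).astype(np.float32)),np.percentile(q[:,2],[5,50,95]))
boxes(c,dict(handle=(268,186,328,206),mallet=(218,282,318,332)))
E
```

```text
clock: 43.5
ee_pos: [0.4159, -0.252, 0.1986]
ee_rot: [2.028, 1.898, 0.444]
ft_force: [-0.2, -0.8, -0.6]
width: 0.0499
finger_force: 0.0
clock: 43.8
ee_pos: [0.3197, -0.2917, 0.198]
ee_rot: [2.042, 1.885, 0.441]
ft_force: [0.1, -0.1, -0.3]
width: 0.0495
finger_force: 0.0
stay ((639.856689453125, -194.28277587890625), (53.89692306518555, 16.66573715209961), 87.82587432861328) [0.09009895 0.09580125 0.10014558]
handle c [625.  54.] size [158.  54.] ang 86.3 ztop [77. 83.] widths -/0/+ [53. 52. 53.]
mallet c [333. 122.] size [221.  97.] ang 87.1 ztop [44. 53.] widths -/0/+ [22. 21. 97.]
```

View pics/top4.png

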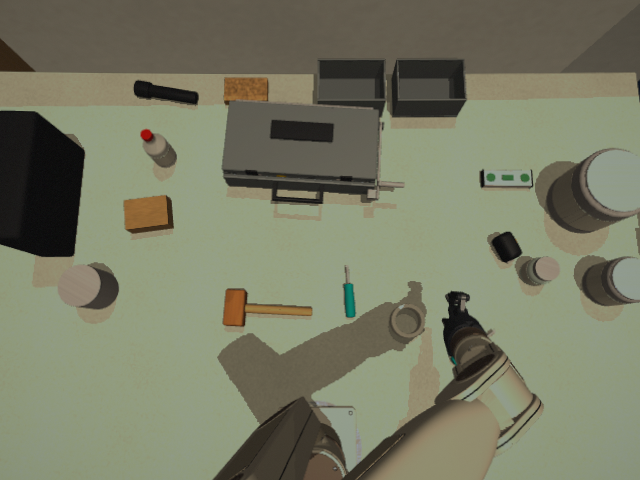

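The drawer handle (298,195) and the stay handle (392,184) measure exactly as at the start, so the drawer is shut and locked. The bystanders have not moved.

```bash
python3 -c "
from rig import manip;print(manip.finish_job())"
```

```text
the job is handed in; nothing more can be done
None
```

All four tools (screwdriver, pliers, the left-hand level and wrench) are in the drawer, which is shut with the stay down and locking it; I handed the job in at about 44 s, and the hand-in returned no verdict.

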